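# Load a battery through the spring flap of a charging bay and start it

## Task

Slide the battery pack along the bench, without lifting it, in through the spring flap of the charging bay until it is fully home against the brass contacts at the far end. Then draw back so that the flap swings fully shut behind it, and only then press the white membrane key on top of the charger until you feel it give, without leaning hard on it, and let go. Leave the tools lying round the bay alone.

Things in the scene. Friction and masses are not known exactly. Their poses are not given: they have to be found in the camera images.
- charging_bay: Grey open-topped charging bay, fixed; walls 45 mm high, no floor (the battery slides on the bench). Origin: on the bench, middle of the gateway; x points into the bay (the way of travel), z up. Channel 78 mm wide (y -39 to 39 mm), widened to y = -65 mm for x 0 to 92 mm as room for the flap. Before the gateway two wings flare from 78 mm apart at x = 0 to 134 mm at x = -65 mm.
- contacts (a point): Middle between the two brass contacts that end the channel, 24 mm above the bench, on the face the battery must touch: x = 200 mm, y = 0 in the bay's frame. Behind it stands the black charger head, x 203 to 279 mm, y -58 to 58 mm, 72 mm high, with the key on top. Nothing covers the channel.
- gate_flap (a joint): Upright aluminium flap, 92 mm long, 4 mm thick, 6 to 56 mm above the bench. Upright hinge (post 66 mm high) at x = 2, y = -55 mm of the bay. 0 = shut across the gateway, grows to 1.45 rad as it swings into the bay. Spring 0.03 Nm shut, 0.08 Nm open: a push on it opens it; free, it shuts by itself in about 1 s. Battery or fingers within 95 mm past the gateway keep it open.
- battery_centre (a point): Centre of the black battery pack, 28 mm above its underside. 105 mm long along its y axis, 62 mm wide along x, z up; the lower 42 mm has upright faces, above is a narrower crown, 45 x 80 mm, up to 57 mm. 0.34 to 0.62 kg. Starts on the bench before the wings, its length roughly along the bay's x axis. Home, its centre is at x = 147.5 mm of the bay.
- battery: The same battery pack, origin at the centre of its underside.
- key_top (a point): Centre of the top face of the white membrane key, 36 x 44 mm, facing up, 78 mm above the bench at x = 241 mm, y = 0 in the bay's frame, on the charger head.
- start_key (a joint): Travel of the key in m: 0 released, 0.002 fully down; it sinks under a downward push of about 1 N, registers at 0.0012 (about 4 N) and bottoms at about 6 N; springs back.
- pliers_red: Bystander: red-handled pliers, 64 x 175 x 16 mm, lying beside the bay on its -y side; origin at the centre of the underside.
- measure: Bystander: yellow tape measure, 39 x 88 x 68 mm, standing beside the bay on its -y side, near the charger head; origin at the centre of the underside.
- driver_red: Bystander: red screwdriver, 30 x 208 x 30 mm, lying on the bench in front of the bay on its -y side; origin at the centre of the underside.
Not all that is in view belongs to the job. There is more than one size of the battery; the job needs the smallest.

How it is judged:
By the outcome, as a careful person would: the job done as asked, in the order asked, and still so for the second after the job is handed in, with the robot touching nothing.
It also fails if it takes over 61 s, if anything falls off the work surface, if the arm or the gripper's body presses on something with over 40 N, if the wrist force passes 120 N, or if a joint passes its speed limit or range.

## Robot

A 6-joint arm with a two-finger parallel gripper is mounted at the origin on the work surface; the furniture and walls round the work are solid. World frame = base frame: x ahead of the robot, y to its left, z up, the work surface at z = 0. Lengths are in m, angles in rad, forces in N, time in s.
With the tool pointing down it reaches from about 0.325 to 1 m from the base axis. Payload 5.1 kg.
Tool frame: the origin (TCP) lies midway between the tips of the shut fingers; the grasp point (between the pads) lies 19 mm behind it; z points along the fingers, y is the line along which they close (so a half turn about z gives the same grasp; the last joint's range is limited). The gripper opens to 85 mm and grips with 20 to 120 N. Pads are 22 mm wide; open, the fingers measure 114 mm over their backs; the gripper's body (76 mm by 85 mm) begins 54 mm behind the grasp point. The pads swing forward as they close: fully open they stand 13 mm farther back than shut.
Start: joints at [1.165, 0.124, 1.65, -0, 1.367, -0.083], TCP at [0.206, 0.616, 0.231] pointing down, gripper open.
Joint ranges: [-2.61, 2.61], [-1.02, 2.33], [0.03, 2.71], [-1.35, 4.49], [0.32, 2.68], [-2.91, 2.91]. Speed limits (rad/s): [2.57, 2.57, 3.14, 3.14, 3.14, 3.14].

## Interface

Orientations are given as a unit quaternion [x, y, z, w].
In Python, from rig import get_obs, capture, sign_off gives the robot as it stands. The module is installed in compiled form; this text tells all that it offers.
- The arm moves only by the shell command python3 -m inch 'ROWS' [FORCE]. ROWS is JSON, one flat list of numbers, 5 for each row, row after row: the closure, from 0 (fully open) to 1 (shut), then the shift along the tool's x, y, z in mm, then the turn about the tool's z in degrees. In form: [grip, dx, dy, dz, spin, grip, dx, dy, dz, spin, ...]. A call has 1 to 10 rows; each row is the pose to reach, as a shift and turn from the pose commanded when the call began, along the tool's axes at that moment; what a row does not reach only later rows make up. A row lasts 1/10 s, in which the tool goes at most 50 mm and 8.59 degrees, less where a joint would pass 70% of its speed; a pose out of reach is approached as far as the arm can. A call with a gripper value outside its range is refused whole. The fingers move at their own pace and stop on an object; FORCE is the grip in N (left out, the last holds). Time passes only in rows, so rows that repeat a pose let the fingers close. It gives the time, the measured TCP pose, the force, the opening and the grip force at its end, in the units of the state.
- get_obs(): the state, without advancing time (a new reading comes with each control period).
- capture(name): name is "scene" or "top" or "wrist"; returns a dict with "image" (420x560x3 uint8, red, green, blue), "fx", "fy", "cx", "cy" (pixels), "rvec" (rotation vector, rad) and "tvec" (3), from world to camera coordinates, as OpenCV has them; the wrist camera has in their place "mount" (4x4, takes a point from camera to tool coordinates, whose origin is the TCP and whose axes are the flange's). Camera axes: x right, y down, z forward; pixel columns grow to the right and rows downward; lengths in m; the calibration is good to about 2 mm. A picture is of the moment at which its call begins: read the wrist's pose just before it. There is no depth.
- sign_off(): hands the job in; it is judged then, once.
The state is a dict: "clock": time; "joint_positions": joint angles; "qvel": joint speeds; "effort": joint torques, N m; "tcp_pos": TCP position; "tool_rot": TCP orientation; "ft_force": force on the tool from outside, world axes, zero at the start; "wrist_torque": the same for the moment, N m; "opening": finger opening in m; "grasp_force": force on a finger pad.
Only numpy, scipy, OpenCV 4.12 (cv2) and the standard library are available. Lean on these libraries where they do the work, as an engineer would, in place of code of your own. Each camera call takes 0.05 s, during which the arm holds its last target. There are 200 camera calls.

## Working session

There is one attempt and no reset: what is moved stays moved. The work goes in short steps, Python scripts to look and compute and a shell command to move; the robot and the scene stay as the last step left them, time stands still between calls to the robot, and variables do not carry over. Pictures are saved under pics/ and viewed, at most 10 in all, crops included, and the job is handed in when it is done.

```bash
mkdir -p pics
cat > h.py <<'E'
import numpy as np, cv2, json
from scipy.spatial.transform import Rotation as R
from rig import get_obs, capture, sign_off
def save(c,name,crop=None,scale=1):
    im=c["image"][:,:,::-1]
    if crop: im=im[crop[1]:crop[3],crop[0]:crop[2]]
    im=cv2.resize(im,None,fx=scale,fy=scale,interpolation=cv2.INTER_CUBIC)
    cv2.imwrite("pics/"+name,im)
def cam(c,o=None):
    if "rvec" in c:
        Rm=cv2.Rodrigues(np.array(c["rvec"],float))[0]; t=np.array(c["tvec"],float).ravel()
        return Rm,t
    T=np.eye(4);T[:3,:3]=R.from_quat(o["tool_rot"]).as_matrix();T[:3,3]=o["tcp_pos"]
    M=np.linalg.inv(T@np.array(c["mount"])); return M[:3,:3],M[:3,3]
def px2w(c,uv,z,o=None):
    Rm,t=cam(c,o); out=[]
    for u,v in uv:
        d=Rm.T@np.array([(u-c["cx"])/c["fx"],(v-c["cy"])/c["fy"],1]); p=-Rm.T@t
        out.append(p+d*(z-p[2])/d[2])
    return np.array(out)
def w2px(c,P,o=None):
    Rm,t=cam(c,o); q=np.atleast_2d(P)@Rm.T+t
    return np.c_[q[:,0]/q[:,2]*c["fx"]+c["cx"],q[:,1]/q[:,2]*c["fy"]+c["cy"]]
E
python3 - <<'E'
from h import *
import pickle
a=capture("top");b=capture("scene")
pickle.dump((a,b),open("c0.pkl","wb"))
save(a,"top0.png",scale=1.42);save(b,"scene0.png",scale=1.42)
o=get_obs();print(o["clock"],o["tcp_pos"],R.from_quat(o["tool_rot"]).as_matrix().round(3))
E
```

```text
0.1 [0.20600438 0.61590353 0.23015647] [[-0.948  0.317 -0.001]
 [ 0.317  0.948 -0.002]
 [ 0.    -0.002 -1.   ]]
```

View pics/top0.png

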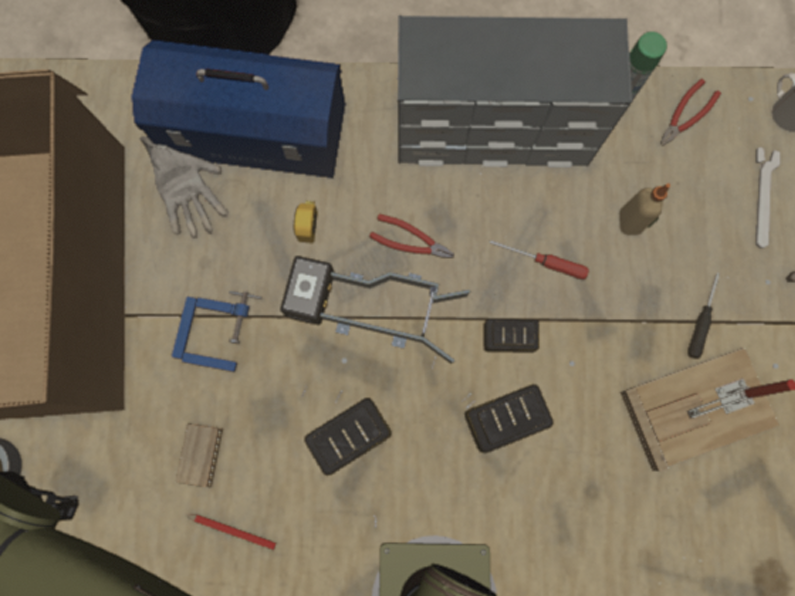

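View pics/scene0.png

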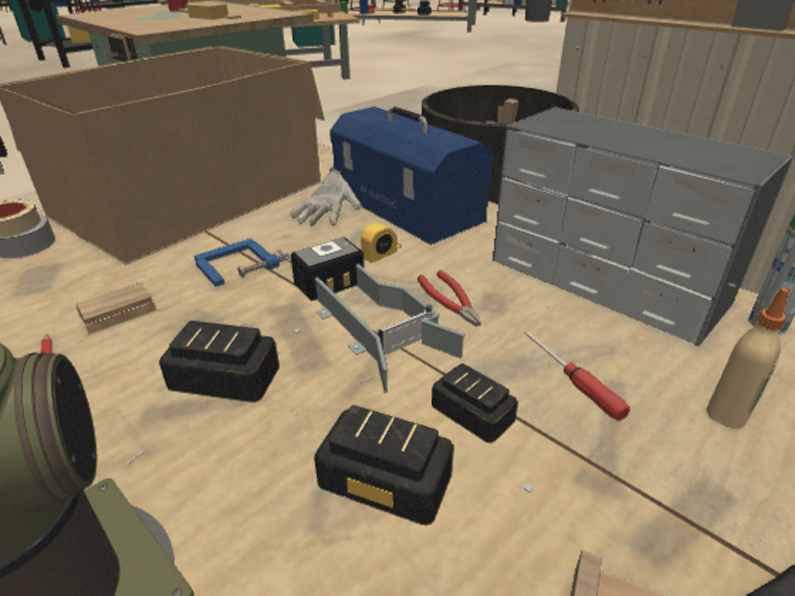

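The top view shows three candidates for the battery: a large one at (348,436), a large one at (509,418) and the smallest at (512,335), just before the wings. I choose the smallest. The bay gateway is near (430,312), the key is at (305,287), and the driver and pliers lie on the -y side. A close crop will check this choice.

Run:
```python
from h import *
import pickle
a,b=pickle.load(open("c0.pkl","rb"))
save(a,"crop0.png",(190,170,390,265),4)
```

```text
(no output)
```

View pics/crop0.png

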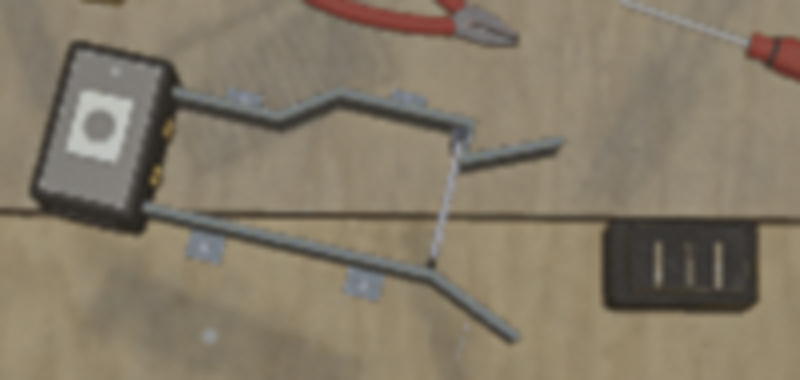

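Run:
```python
from h import *
import pickle
from scipy.optimize import least_squares
a,b=pickle.load(open("c0.pkl","rb"))
up=lambda l:np.array([(190+u/4,170+v/4) for u,v in l])
P=np.array([[241,0,78],[-65,-67,45],[-65,67,45],[0,39,45],[2,-55,66],[2,37,56],[203,-58,72],[279,58,72],[279,-58,72],[203,58,72],[200,39,45]])/1000
U=up([(100,126),(560,144),(515,336),(432,270),(462,130),(433,262),(172,62),(38,193),(77,46),(138,215),(148,207)])
def W(p): c,s=np.cos(p[2]),np.sin(p[2]); return np.c_[p[0]+c*P[:,0]-s*P[:,1],p[1]+s*P[:,0]+c*P[:,1],P[:,2]]
g=px2w(a,U[4:5],.06)[0]
r=least_squares(lambda p:(w2px(a,W(p))-U).ravel(),[g[0],g[1],1.5],loss="soft_l1")
print(r.x,(w2px(a,W(r.x))-U).round(1).tolist())
p=r.x
q=px2w(a,up([(607,222),(755,222),(755,308),(607,308)]),.042)
print("bat42",q.round(3).tolist(),q.mean(0))
q2=px2w(a,up([(658,266),(690,266),(720,266)]),.057);print(q2.round(3).tolist())
c,s=np.cos(p[2]),np.sin(p[2]);d=q.mean(0)[:2]-p[:2]
print("bat in bay",c*d[0]+s*d[1],-s*d[0]+c*d[1])
```

```text
[0.52282315 0.0156257  1.34889999] [[0.1, -0.1], [0.0, 0.1], [0.7, -0.9], [0.5, 0.1], [0.3, 0.6], [-0.2, 0.6], [1.3, -0.6], [-3.3, 0.9], [-1.8, -2.8], [-1.0, 1.9], [0.5, -0.8]]
bat42 [[0.52, -0.095, 0.042], [0.521, -0.196, 0.042], [0.462, -0.195, 0.042], [0.461, -0.094, 0.042]] [ 0.49114409 -0.14489283  0.042     ]
[[0.488, -0.127, 0.057], [0.488, -0.149, 0.057], [0.488, -0.169, 0.057]]
bat in bay -0.16355484121298627 -0.004424557372704634
```

```bash
python3 -m inch '[0,-511,-631,0,72,0,-511,-631,0,72,0,-511,-631,0,72,0,-511,-631,0,72,0,-511,-631,0,72,0,-511,-631,0,72,0,-511,-631,0,72,0,-511,-631,0,72,0,-511,-631,0,72,0,-511,-631,0,72]'
cat >> h.py <<'E'
BAY=np.array([0.5228,0.0156]); YAW=1.349
def go(p,yaw=None):
    "rows delta to TCP world point p and yaw (of tool x) "
    o=get_obs(); M=R.from_quat(o["tool_rot"]).as_matrix(); y0=np.arctan2(M[1,0],M[0,0])
    print("t",round(o["clock"],2),"tcp",np.round(o["tcp_pos"],4),"yaw",round(np.degrees(y0),1),"F",np.round(o["ft_force"],1),"open",round(o["opening"],4),"d mm",(M.T@(np.array(p)-o["tcp_pos"])*1000).round(1),"spin",None if yaw is None else round(-np.degrees(yaw-y0),1))
def bay(x,y,z):
    c,s=np.cos(YAW),np.sin(YAW); return np.array([BAY[0]+c*x-s*y,BAY[1]+s*x+c*y,z])
E
python3 -c "
from h import *
go([.491,-.145,.2],np.pi/2)"
```

```text
clock: 1.1
tcp_pos: [0.3813, 0.1462, 0.2311]
tool_rot: [0.71, 0.704, 0.0, 0.0]
ft_force: [-0.4, 0.0, -0.6]
opening: 0.0856
grasp_force: 0.0
t 1.1 tcp [0.3813 0.1462 0.2311] yaw 89.5 F [-0.4  0.  -0.6] open 0.0856 d mm [-290.2  112.3   31.1] spin -0.5
```

```bash
python3 -m inch '[0,-290,112,30,0,0,-290,112,30,0,0,-290,112,30,0,0,-290,112,30,0,0,-290,112,30,0,0,-290,112,30,0,0,-290,112,30,0,0,-290,112,30,0,0,-290,112,30,0]'
python3 - <<'E'
from h import *
import pickle
o=get_obs();c=capture("wrist");pickle.dump((o,c),open("w1.pkl","wb"));save(c,"w1.png",scale=1.42)
go([.491,-.145,.2],np.pi/2)
E
```

```text
clock: 2.0
tcp_pos: [0.4904, -0.1421, 0.2009]
tool_rot: [0.71, 0.704, -0.0, -0.001]
ft_force: [-0.9, 0.9, -0.9]
opening: 0.0854
grasp_force: 0.0
t 2.05 tcp [ 0.4905 -0.1417  0.2012] yaw 89.6 F [-0.2 -0.1  0.3] open 0.0855 d mm [-3.3  0.6  1.2] spin -0.4
```

View pics/w1.png

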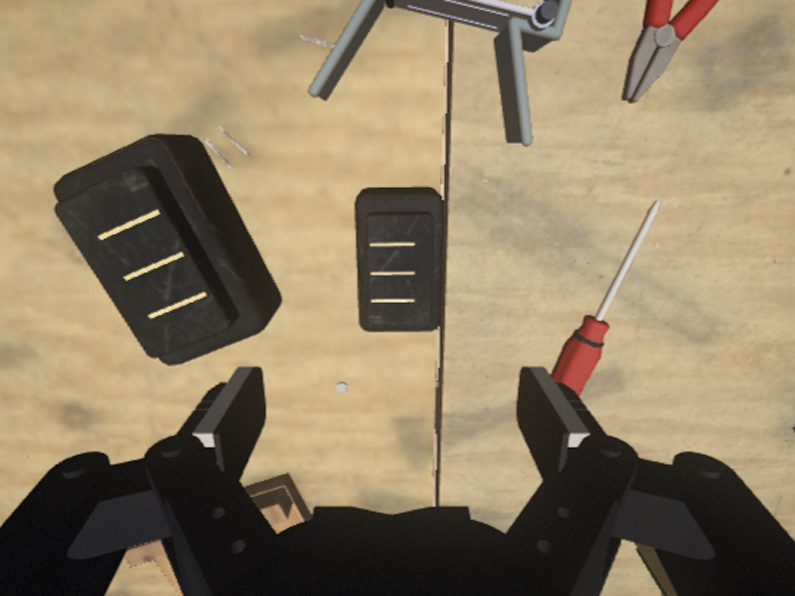

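The wrist view shows the small battery upright in the image, with its body spanning (356,189)-(440,331) and its crown top (369,213)-(433,320). The wing tips are at about (318,96) and (527,143).

Run:
```python
from h import *
import pickle
o,c=pickle.load(open("w1.pkl","rb"))
f=lambda l,z:px2w(c,np.array(l)/1.42,z,o)
b=f([(357,190),(439,188),(440,329),(360,330)],.042);print(b.round(4).tolist(),b.mean(0))
k=f([(369,213),(433,213),(433,320),(370,320)],.057);print(k.round(4).tolist(),k.mean(0))
print("gold mid",f([(392,272)],.057))
for n,p in(("wl",bay(-.065,.067,.045)),("wr",bay(-.065,-.067,.045)),("post",bay(.002,-.055,.066))): print(n,w2px(c,p,o)*1.42)
```

```text
[[0.4673, -0.0917, 0.042], [0.5227, -0.0908, 0.042], [0.5262, -0.1943, 0.042], [0.4663, -0.1946, 0.042]] [ 0.49561383 -0.14284015  0.042     ]
[[0.4758, -0.105, 0.057], [0.5176, -0.1053, 0.057], [0.5193, -0.1807, 0.057], [0.4748, -0.1804, 0.057]] [ 0.49686957 -0.14282617  0.057     ]
gold mid [[ 0.49056639 -0.14519015  0.057     ]]
wl [[315.26058936  95.87378752]]
wr [[519.62300882 143.43859228]]
post [[545.84259589  14.71263389]]
```

```bash
python3 -m inch '[0.3,-1,5,60,0,0.3,-1,5,100,0,0.3,-1,5,140,0,0.3,-1,5,159,0,0.3,-1,5,159,0,0.3,-1,5,159,0]' 40
python3 -c "
from h import *
go([.496,-.143,.042],np.pi/2)"
```

```text
clock: 2.65
tcp_pos: [0.4961, -0.1427, 0.043]
tool_rot: [0.709, 0.705, 0.0, 0.0]
ft_force: [0.9, 0.7, 0.2]
opening: 0.06
grasp_force: 0.0
t 2.65 tcp [ 0.4961 -0.1427  0.043 ] yaw 89.6 F [0.9 0.7 0.2] open 0.06 d mm [-0.3 -0.1  1. ] spin -0.4
```

```bash
python3 -m inch '[0.45,0,0,0,0,0.6,0,0,0,0,0.8,0,0,0,0,0.8,0,0,0,0,0.8,0,0,0,0]' 30
python3 - <<'E'
from h import *
import pickle
o=get_obs();c=capture("wrist");save(c,"w2.png",scale=1.42)
go(bay(-.15,0,.043),YAW)
E
```

```text
clock: 3.15
tcp_pos: [0.4965, -0.1437, 0.0442]
tool_rot: [0.71, 0.704, 0.001, 0.0]
ft_force: [-3.4, 3.6, 6.6]
opening: 0.044
grasp_force: 31.6
t 3.2 tcp [ 0.4965 -0.1437  0.0442] yaw 89.5 F [-3.1  3.2  6.5] open 0.0443 d mm [12.9 -6.8  1.2] spin 12.2
```

View pics/w2.png

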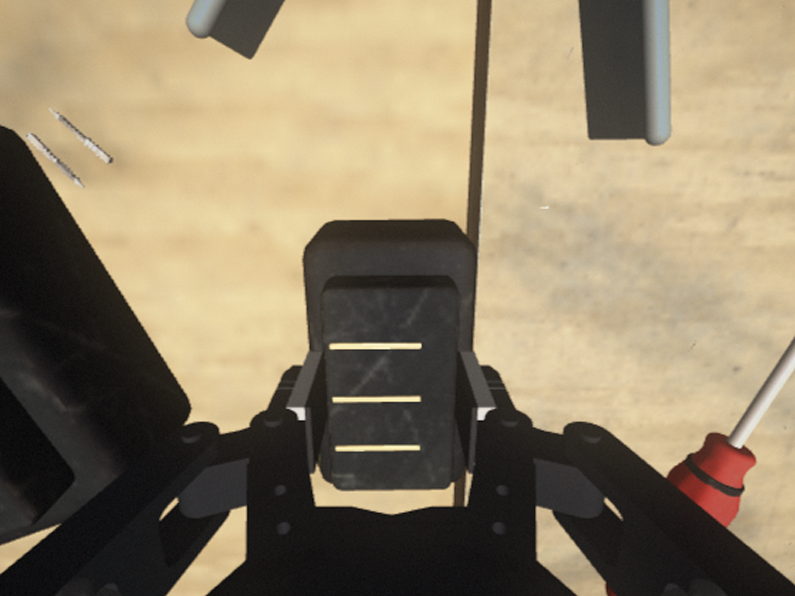

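The pads straddle the crown, with its top at (322..462, 280..490) and roughly centred. The 6.5 N upward force suggests the tips rest on the shoulder, so I'll regrip about 4 mm higher to clear the wall tops.

```bash
python3 -m inch '[0.3,0,0,0,0,0.3,0,0,-2,0,0.3,0,0,-4,0,0.6,0,0,-4,0,0.8,0,0,-4,0,0.8,0,0,-4,0,0.8,0,0,-4,0]' 30
python3 -c "
from h import *
go(bay(-.15,0,.046),YAW)"
```

```text
clock: 3.9
tcp_pos: [0.4966, -0.1442, 0.047]
tool_rot: [0.71, 0.704, 0.0, 0.001]
ft_force: [2.1, -1.3, 3.5]
opening: 0.0442
grasp_force: 32.1
t 3.9 tcp [ 0.4966 -0.1442  0.047 ] yaw 89.5 F [ 2.1 -1.3  3.5] open 0.0442 d mm [13.4 -6.9  1. ] spin 12.2
```

```bash
python3 -m inch '[0.8,3,-2,0,3,0.8,6,-3,0,6,0.8,9,-5,0,9,0.8,13,-7,0,12.3,0.8,13,-7,0,12.3]'
python3 - <<'E'
from h import *
import pickle
go(bay(-.15,0,.046),YAW)
go(bay(0,0,.046),YAW)
o=get_obs();c=capture("wrist");pickle.dump((o,c),open("w3.pkl","wb"));save(c,"w3.png",scale=1.42)
E
```

```text
clock: 4.4
tcp_pos: [0.4892, -0.1319, 0.047]
tool_rot: [0.781, 0.624, -0.001, 0.001]
ft_force: [-0.3, -5.0, 3.5]
opening: 0.044
grasp_force: 32.2
t 4.4 tcp [ 0.4892 -0.1319  0.047 ] yaw 77.2 F [-0.3 -5.   3.5] open 0.044 d mm [1.3 0.3 1. ] spin -0.1
t 4.4 tcp [ 0.4892 -0.1319  0.047 ] yaw 77.2 F [-0.3 -5.   3.5] open 0.044 d mm [1.513e+02 1.000e-01 6.000e-01] spin -0.1
```

View pics/w3.png

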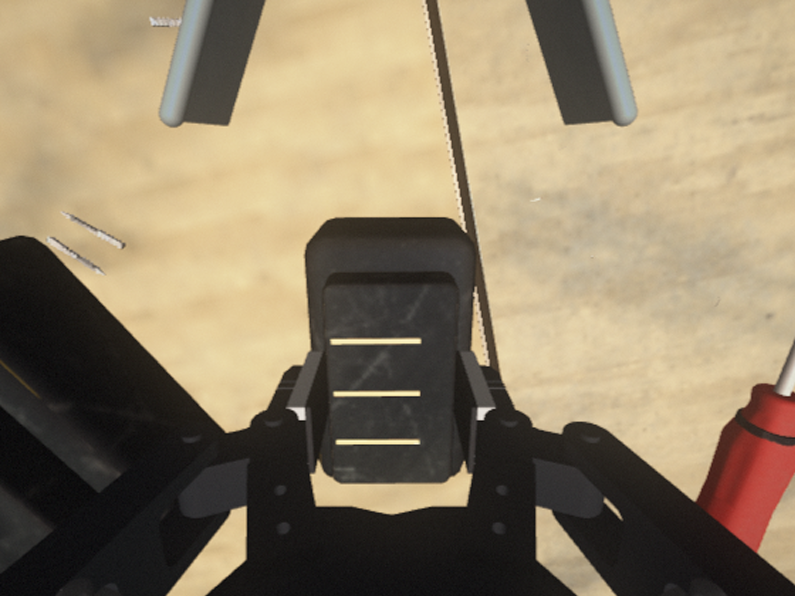

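The wing tips at (173,115) and (625,115) have their middle at column 399, while the battery's middle is at 390. It is about 2–3 mm to the left, so I'll shift tool y by +2.5 mm. The yaw is fine.

```bash
python3 -m inch '[0.8,10,1,0,0,0.8,25,2,0,0,0.8,40,2.5,0,0,0.8,55,2.5,0,0,0.8,70,2.5,0,0,0.8,85,2.5,0,0,0.8,100,2.5,0,0,0.8,110,2.5,0,0,0.8,120,2.5,0,0]'
python3 - <<'E'
from h import *
import pickle
go(bay(.1475,0,.046),YAW)
o=get_obs();c=capture("wrist");pickle.dump((o,c),open("w4.pkl","wb"));save(c,"w4.png",scale=1.42)
E
```

```text
clock: 5.35
tcp_pos: [0.5183, -0.0165, 0.0471]
tool_rot: [0.781, 0.625, -0.002, 0.002]
ft_force: [-1.8, -12.5, 6.4]
opening: 0.0439
grasp_force: 32.4
t 5.35 tcp [ 0.5183 -0.0165  0.0471] yaw 77.3 F [ -1.8 -12.5   6.4] open 0.0439 d mm [ 1.798e+02 -2.600e+00  1.000e-01] spin 0.0
```

View pics/w4.png

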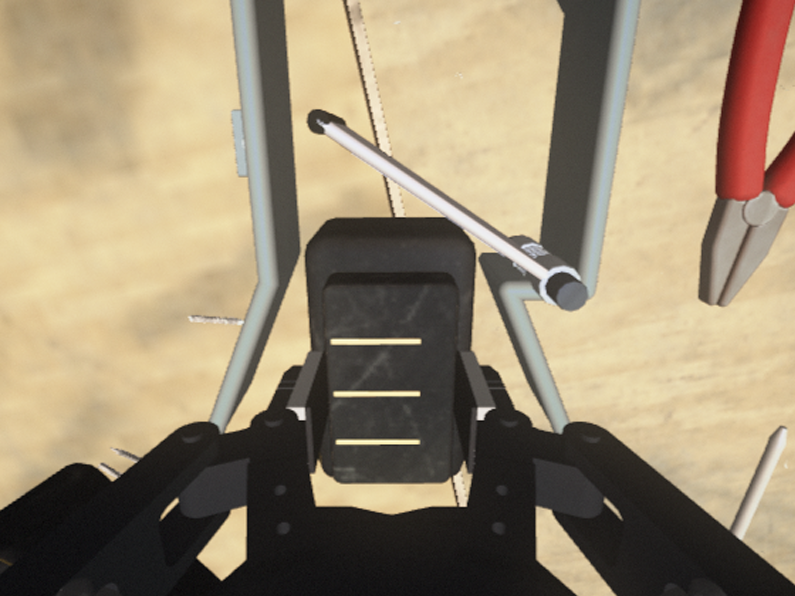

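The battery is entering on centre, with gateway corners at about (276,280) and (500,290) and the battery's middle at 391. The flap is being pushed open. I'll continue.

```bash
python3 -m inch '[0.8,15,0,0,0,0.8,30,0,0,0,0.8,45,0,0,0,0.8,60,0,0,0,0.8,75,0,0,0,0.8,90,0,0,0,0.8,105,0,0,0,0.8,120,0,0,0,0.8,135,0,0,0,0.8,150,0,0,0]'
python3 - <<'E'
from h import *
import pickle
go(bay(.1475,0,.046),YAW)
o=get_obs();c=capture("wrist");pickle.dump((o,c),open("w5.pkl","wb"));save(c,"w5.png",scale=1.42)
E
```

```text
clock: 6.4
tcp_pos: [0.551, 0.1302, 0.0469]
tool_rot: [0.781, 0.624, -0.002, 0.001]
ft_force: [-3.0, -11.2, 10.1]
opening: 0.044
grasp_force: 32.9
t 6.4 tcp [0.551  0.1302 0.0469] yaw 77.3 F [ -3.  -11.2  10.1] open 0.044 d mm [29.5 -2.3  0.8] spin -0.0
```

View pics/w5.png

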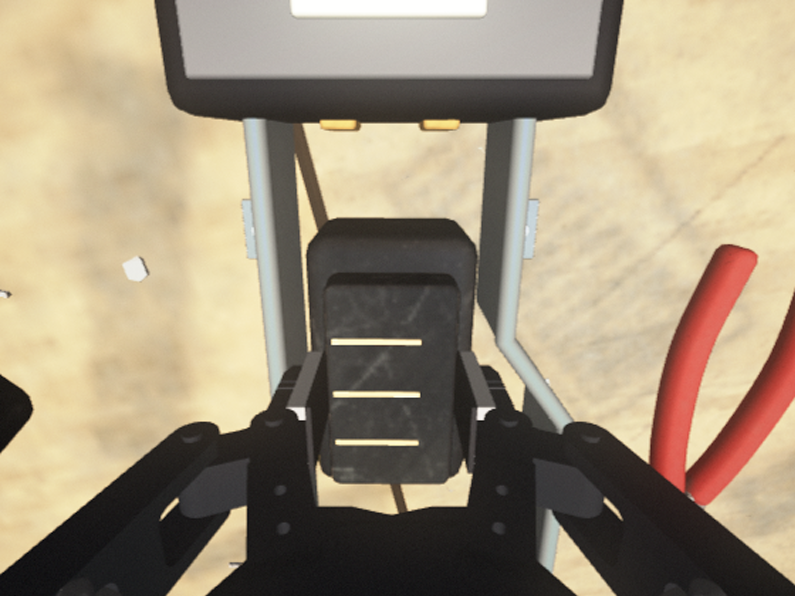

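The battery is centred in the channel with its front edge at row 218, and the brass contacts are at row 127, about 30 mm ahead. I'll approach slowly.

```bash
python3 -m inch '[0.8,8,0,0,0,0.8,16,0,0,0,0.8,22,0,0,0,0.8,25,0,0,0,0.8,27,0,0,0,0.8,29,0,0,0,0.8,29,0,0,0]'
python3 -c "
from h import *
go(bay(.1475,0,.046),YAW)"
```

```text
clock: 7.15
tcp_pos: [0.5573, 0.158, 0.047]
tool_rot: [0.781, 0.624, -0.002, 0.001]
ft_force: [-2.1, -10.1, 10.0]
opening: 0.0442
grasp_force: 32.9
t 7.15 tcp [0.5573 0.158  0.047 ] yaw 77.3 F [ -2.1 -10.1  10. ] open 0.0442 d mm [ 1.  -2.3  1. ] spin -0.0
```

```bash
python3 -m inch '[0.8,1,0,0,0,0.8,2,0,0,0,0.8,3,0,0,0,0.8,3,0,0,0]'; python3 -m inch '[0.8,1,0,0,0,0.8,2,0,0,0,0.8,2,0,0,0]'
python3 -c "
from h import *
go(bay(.1475,0,.046),YAW)"
```

```text
clock: 7.55
tcp_pos: [0.5579, 0.1608, 0.047]
tool_rot: [0.781, 0.624, -0.002, 0.001]
ft_force: [-3.0, -10.6, 9.8]
opening: 0.0442
grasp_force: 32.9
clock: 7.85
tcp_pos: [0.5585, 0.1629, 0.0469]
tool_rot: [0.781, 0.624, -0.002, 0.001]
ft_force: [-3.3, -10.4, 8.7]
opening: 0.0443
grasp_force: 32.8
t 7.85 tcp [0.5585 0.1629 0.0469] yaw 77.3 F [ -3.3 -10.4   8.7] open 0.0443 d mm [-4.  -2.4  1. ] spin -0.0
```

Run:
```python
from h import *
import pickle
o=get_obs();c=capture("wrist");pickle.dump((o,c),open("w6.pkl","wb"));save(c,"w6.png",(100,0,430,350),1.7)
p=pickle.load(open("w5.pkl","rb"))[1]
g=lambda i:cv2.cvtColor(i["image"],cv2.COLOR_RGB2GRAY)
t=g(p)[225:325,238:312]; m=cv2.matchTemplate(g(c),t,cv2.TM_CCOEFF_NORMED);print(cv2.minMaxLoc(m))
```

```text
(-0.26800334453582764, 0.9959384202957153, (248, 36), (238, 225))
```

View pics/w6.png

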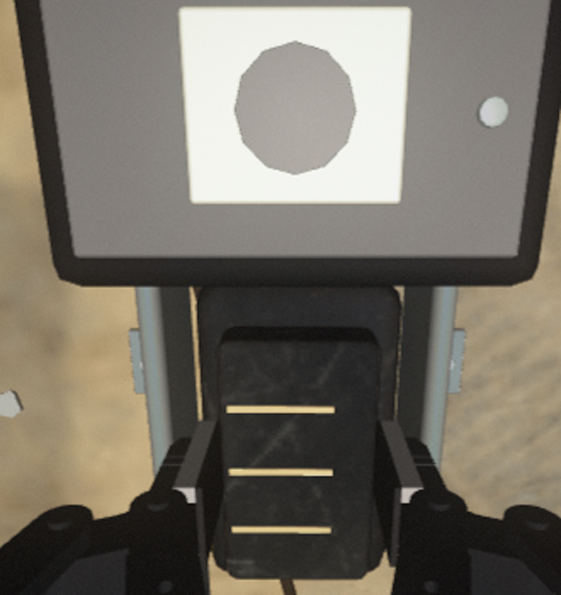

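There is no slip in the grip. The front edge now lies just under the charger head's rim at (300,285), so the last few millimetres remain. I'll creep on until the force rises.

```bash
for i in 1 2 3 4; do python3 -m inch '[0.8,1,0,0,0,0.8,1,0,0,0]' | grep -E "tcp|ft_f"; done
```

```text
tcp_pos: [0.5587, 0.1638, 0.047]
ft_force: [-1.3, -9.5, 9.5]
tcp_pos: [0.5588, 0.1639, 0.047]
ft_force: [-2.3, -12.8, 10.0]
tcp_pos: [0.5588, 0.164, 0.0469]
ft_force: [-4.3, -17.2, 10.6]
tcp_pos: [0.5589, 0.164, 0.047]
ft_force: [-4.7, -20.6, 13.1]
```

```bash
python3 -m inch '[0.42,0,0,0,0,0.42,0,0,0,0,0.42,0,0,0,0,0.42,0,0,-5,0,0.42,0,0,-12,0,0.42,0,0,-30,0,0.42,0,0,-70,0,0.42,0,0,-110,0,0.42,0,0,-110,0,0.42,0,0,-110,0]'
python3 - <<'E'
from h import *
import pickle
go(bay(.1,0,.16),YAW)
o=get_obs();c=capture("wrist");pickle.dump((o,c),open("w7.pkl","wb"))
t=capture("top");pickle.dump(t,open("t7.pkl","wb"))
im=np.vstack([cv2.resize(c["image"][:,:,::-1],(560,420))]);
cr=cv2.resize(t["image"][165:270,190:330,::-1],None,fx=2.8,fy=2.8,interpolation=cv2.INTER_CUBIC)
cr=cv2.resize(cr,(240,180));cv=np.zeros((600,800,3),np.uint8)
cv[:420,:560]=im;cr2=cv2.resize(t["image"][175:265,190:320,::-1],(236,164));cv[420:584,:236]=cr2
cv2.imwrite("pics/w7.png",cv)
E
```

```text
clock: 9.7
tcp_pos: [0.5607, 0.1694, 0.1586]
tool_rot: [0.781, 0.624, 0.002, 0.001]
ft_force: [-0.7, -1.7, -0.9]
opening: 0.0498
grasp_force: 0.0
t 9.7 tcp [0.5607 0.1694 0.1586] yaw 77.2 F [-0.7 -1.7 -0.9] open 0.0498 d mm [-58.4  -3.   -1.5] spin -0.1
```

View pics/w7.png

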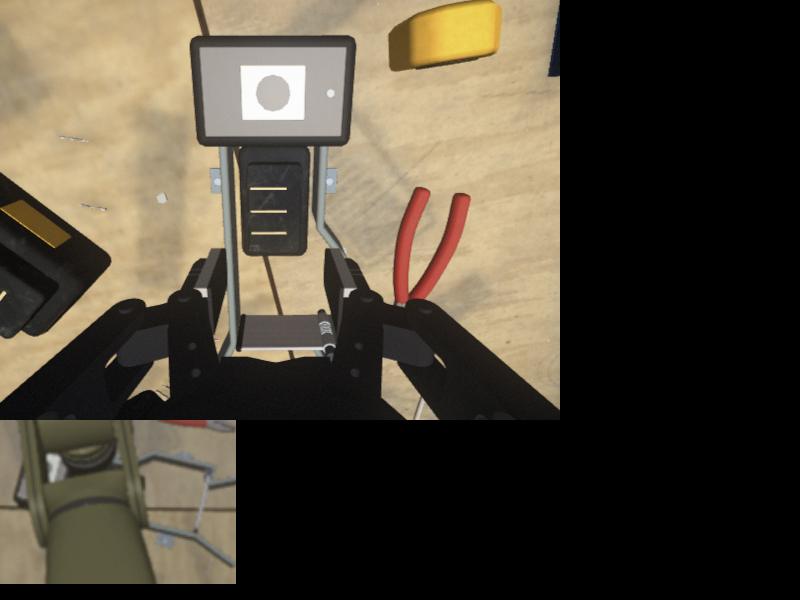

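The flap is shut again: in the wrist view it lies across the gateway at row ~330, and the top inset agrees. The battery stands at the head, with its rear edge at about row 253 and the key centre at (273,93). Next I'll check that it is home and work out the key position.

```bash
python3 - <<'E'
from h import *
import pickle
o,c=pickle.load(open("w7.pkl","rb"))
print("key",px2w(c,[(273,93)],.078,o), bay(.241,0,.078))
print("pred rear edge 42",w2px(c,[bay(.095,0,.042),bay(.095,0,.005),bay(.1075,0,.057),bay(.1875,0,.057),bay(.203,-.058,.072),bay(.203,.058,.072),bay(.279,.058,.072),bay(.241,0,.078)],o).round(1).tolist())
go([*px2w(c,[(273,93)],.078,o)[0][:2],.11],YAW)
E
python3 - <<'E'
import cv2,pickle
o,c=pickle.load(open("w7.pkl","rb"))
im=c["image"][130:270,200:350,::-1]
cv2.imwrite("pics/w8.png",cv2.resize(im,None,fx=4,fy=4,interpolation=cv2.INTER_CUBIC))
E
```

```text
key [[0.57746571 0.25325644 0.078     ]] [0.57581573 0.25069643 0.078     ]
pred rear edge 42 [[272.4, 261.0], [272.6, 243.6], [272.3, 256.8], [272.0, 167.7], [349.8, 151.3], [193.6, 151.5], [184.3, 37.4], [271.5, 97.4]]
t 9.8 tcp [0.5588 0.1689 0.1553] yaw 77.2 F [-0.8  0.   0.1] open 0.0494 d mm [86.4 -0.4 45.3] spin -0.1
```

View pics/w8.png

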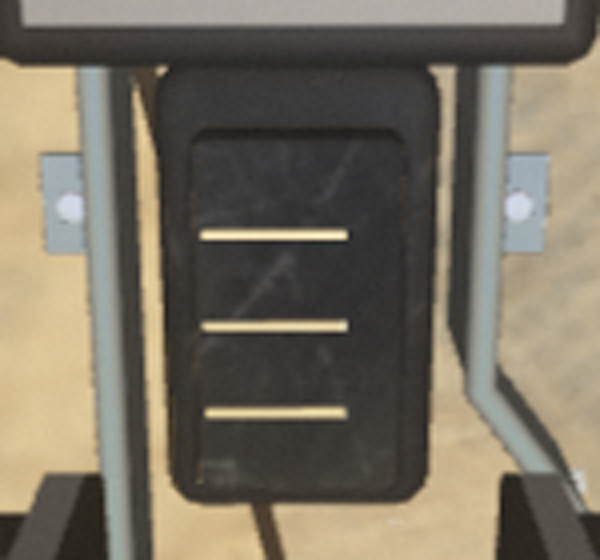

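The battery is home: its rear edge is at row 255, against a prediction of 256 after the ~5 px common offset, and the crown front matches within 0.5 px. Now the key.

```bash
python3 -m inch '[1,20,0,0,0,1,50,0,0,0,1,75,0,0,0,1,85,0,0,0,1,85,0,20,0,1,85,0,45,0,1,85,0,62,0,1,85,0,66,0,1,85,0,66,0,1,85,0,66,0]'
python3 -c "
from h import *
go([.577,.252,.078],YAW)"
```

```text
clock: 10.8
tcp_pos: [0.5791, 0.2518, 0.0913]
tool_rot: [0.782, 0.624, 0.001, 0.0]
ft_force: [0.1, -0.5, 1.0]
opening: 0.0001
grasp_force: 0.0
t 10.8 tcp [0.5791 0.2518 0.0913] yaw 77.2 F [ 0.1 -0.5  1. ] open 0.0001 d mm [-0.3 -2.1 13.3] spin -0.1
```

```bash
python3 -m inch '[1,0,-2,4,0,1,0,-2,8,0,1,0,-2,10,0,1,0,-2,11,0,1,0,-2,11,0,1,0,-2,11,0]'; for i in 1 2 3; do python3 -m inch '[1,0,0,0.5,0,1,0,0,0.5,0,1,0,0,0.5,0]' | grep -E "tcp|ft_f"; done
```

```text
clock: 11.4
tcp_pos: [0.5766, 0.2523, 0.0794]
tool_rot: [0.781, 0.624, 0.0, 0.0]
ft_force: [0.2, 1.1, -0.0]
opening: 0.0002
grasp_force: 0.0
tcp_pos: [0.5765, 0.2523, 0.0789]
ft_force: [0.0, -0.0, -1.0]
tcp_pos: [0.5765, 0.2523, 0.0783]
ft_force: [-0.1, 0.8, -0.4]
tcp_pos: [0.5765, 0.2523, 0.0778]
ft_force: [-0.1, 0.1, 0.7]
```

```bash
for i in 1 2 3; do python3 -m inch '[1,0,0,0.5,0,1,0,0,0.5,0,1,0,0,0.5,0]' | grep -E "tcp|ft_f"; done
```

```text
tcp_pos: [0.5765, 0.2523, 0.0775]
ft_force: [-0.8, -0.1, 0.9]
tcp_pos: [0.5766, 0.2523, 0.077]
ft_force: [-0.6, -0.4, 1.8]
tcp_pos: [0.5765, 0.2523, 0.0765]
ft_force: [-1.3, -1.3, 3.5]
```

```bash
for i in 1 2; do python3 -m inch '[1,0,0,0.5,0,1,0,0,0.5,0,1,0,0,0.5,0]' | grep -E "tcp|ft_f"; done
```

```text
tcp_pos: [0.5766, 0.2523, 0.0761]
ft_force: [-1.7, 0.3, 4.5]
tcp_pos: [0.5766, 0.2523, 0.0757]
ft_force: [-2.0, -0.2, 5.8]
```

```bash
python3 -m inch '[1,0,0,0.4,0,1,0,0,0.4,0,1,0,0,0.4,0]' | grep -E "tcp|ft_f"; python3 -m inch '[1,0,0,-2,0,1,0,0,-6,0,1,0,0,-20,0,1,0,0,-50,0,1,0,0,-90,0,1,0,0,-120,0,1,-60,0,-120,0,1,-110,0,-120,0,1,-110,0,-120,0,1,-110,0,-120,0]'
python3 - <<'E'
from h import *
o=get_obs();c=capture("wrist");save(c,"w9.png",scale=1.42)
E
```

```text
tcp_pos: [0.5766, 0.2523, 0.0755]
ft_force: [-3.5, -1.6, 7.2]
clock: 15.1
tcp_pos: [0.552, 0.1437, 0.1955]
tool_rot: [0.782, 0.623, 0.0, 0.0]
ft_force: [0.5, -0.9, -0.4]
opening: -0.0
grasp_force: 0.0
```

View pics/w9.png

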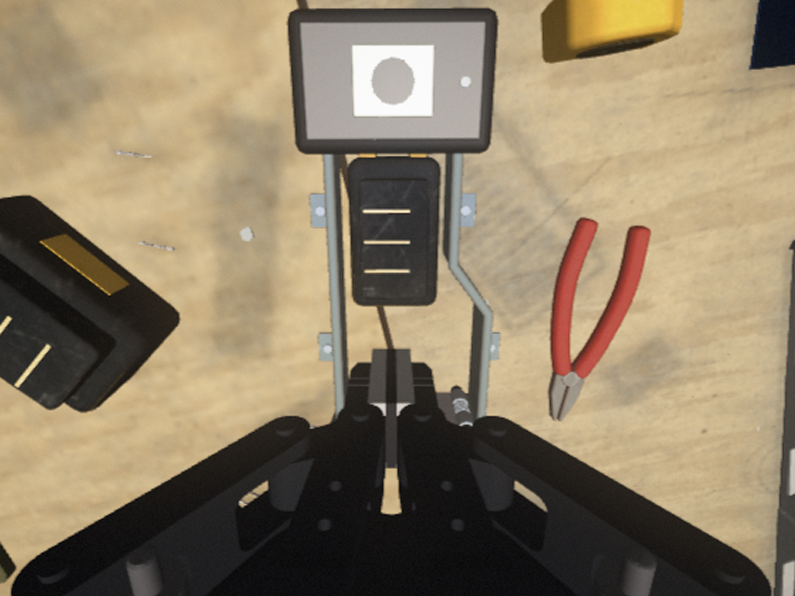

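The brass contacts at (400,155) meet the battery's front at row 158, the flap is shut, and the key was pressed to about 7 N and released. Handing in.

```bash
python3 -c "
from h import *
print(sign_off())"
```

```text
the job is handed in; nothing more can be done
None
```

The job is handed in at about 15 s: the smallest battery is home against the contacts, the flap shut behind it, then the key was pressed to about 7 N (no separate sign that it registered) and released, with the tools untouched; I viewed 12 pictures, two over the limit of 10.

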